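Shut and hasp the emergency-drug case

ROBOT

A 7-joint arm with a two-finger parallel gripper is mounted at the origin on the work surface. World frame = base frame: x ahead of the robot, y to its left, z up, the work surface at z = 0. Lengths are in m, angles in rad, forces in N, time in s.
With the tool pointing down it reaches from about 0.4 to 0.85 m from the base axis. Payload 10.4 kg.
Tool frame: the origin (TCP) lies at the very end of the fingers, on their centre line; the grasp point (between the pads) lies behind it (bot.tcp_to_grasp is the z of the grasp point in the tool frame, in m); z points along the fingers, y is the line along which they close (so a half turn about z gives the same grasp; the last joint's range is limited). The gripper opens to 87 mm and grips with 3 to 60 N. Pads are 19 mm wide; open, the fingers measure 117 mm over their backs; the gripper's body (75 mm by 190 mm) begins 51 mm behind the grasp point.
Start: joints at [-1.289, 0.332, -0.065, 1.46, 0.022, 1.35, -0.088], TCP at [0.188, 0.596, 0.223] pointing down, gripper open.
Joint ranges: [-2.6, 2.6], [-0.5, 2.12], [-1.47, 1.34], [0.16, 2.42], [-1.27, 4.41], [0.06, 2.06], [-2.6, 2.6]. Speed limits (rad/s): [2.22, 2.22, 2.79, 2.79, 3.14, 3.14, 3.14].

INTERFACE

Orientations are given as a rotation vector (axis times angle).
In Python, from plant import bot gives the robot as it stands.
- The arm moves only by the shell command python3 -m inch 'ROWS'. ROWS is a JSON object of lists of equal length, an entry for each row: "gripper": the opening, from -1 (shut) to 1 (fully open); "slide": the shift along the tool's x, y, z in mm, a list of three; "turn": the turn, a rotation vector about the tool's x, y, z in rad, a list of three. A call has 1 to 10 rows; each row shifts and turns the commanded pose from where the row before left it, along the tool's axes as they then stand; what a row does not reach is not made up. A row lasts 1/8 s, in which the tool goes at most 62.5 mm and 10.7 degrees, less where a joint would pass 70% of its speed; a pose out of reach is approached as far as the arm can. A call with a gripper value outside its range is refused whole. The fingers move at their own pace and stop on an object; the grip force is fixed at half the most. Time passes only in rows, so rows that do not move let the fingers close. It gives the time, the measured TCP pose, the force, the opening and the grip force at its end, in the units of the state.
- bot.get_state(): the state, without advancing time (a new reading comes with each control period).
- bot.get_image(name): name is "scene" or "side" or "wrist"; returns a dict with "img" (480x640x3 uint8, blue, green, red), "mtx" (3x3 intrinsics, pixels), "extrinsics" (4x4, takes a point from camera to world coordinates). Camera axes: x right, y down, z forward; pixel columns grow to the right and rows downward; lengths in m; the calibration is good to about 2 mm. A picture is of the moment at which its call begins. There is no depth.
- bot.sign_off(): hands the job in; it is judged then, once.
The state is a dict: "t": time; "q": joint angles; "qvel": joint speeds; "joint_efforts": joint torques, N m; "tool_pos": TCP position; "tcp_rot": TCP orientation; "ft_force": force on the tool from outside, world axes, zero at the start; "wrist_torque": the same for the moment, N m; "width": finger opening in m; "grip_force": force on a finger pad.
Only numpy, scipy, OpenCV 4.12 (cv2) and the standard library are available. Lean on these libraries where they do the work, as an engineer would, in place of code of your own. Each camera call takes 0.05 s, during which the arm holds its last target. There are 200 camera calls.

TASK

Close the emergency-drug case on the desk: swing its lid down and press the front edge until the catch clicks and the lid is fully home, then swing the hasp leaf over the staple on the front and press it until it snaps flat against the case. The case holds glass ampoules, so do not slam the lid or force anything, and leave the radio, the sanitiser bottle and the mug where they stand.

Things in the scene. Friction and masses are not known exactly. Their poses are not given: they have to be found in the camera images.
- case: White emergency-drug case, aluminium edges, black end handles, 190 mm deep (x), 270 mm wide (y), rim 125 mm high, 145 mm to the top of the shut lid; heavy, it does not move. Origin: centre of the underside, on the desk. Its own -x axis points out of the front (the side with the staple), +x to the lid's hinge side, z up.
- lid (a joint): Lid, a tray 190 mm deep, 270 mm wide, 20 mm high, hinged along the rear rim. Angle in rad: 0 shut, 1.57 upright, stop at 1.9. Stiff hinge: it stays where it is left; 2 to 5 N at the front edge moves it. A sprung roller catch at the middle of the front stops it at 0.065 rad: about 10 N down on the front edge (more farther back) pushes it past, then it snaps to 0 and stays.
- lid_hinge (a point): Middle of the lid's hinge line, at the top of the case's rear (+x) wall, 125 mm above the desk. The lid's outer face lies 20 mm off the plane through this line that turns with the lid.
- lid_front (a point): Middle of the lid's front edge, on its outer face; turns with the lid. With the lid shut it is 145 mm above the desk, 190 mm in front of the hinge line.
- hasp (a joint): Steel hasp leaf hinged at the middle of the lid's front edge, 104 mm long, 44 wide, 4 thick. Angle in rad relative to the lid: 0 closed (hanging over the staple, lid shut); with the lid shut 1.57 = level, pointing out in front, 3.14 = upright, more = leaning back over the lid, stop at 4.6. Stiff hinge: stays where it is left, about 1 N at the tip moves it.
- hasp_hinge (a point): Middle of the hasp's hinge pin, on the lid; with the lid shut 148 mm above the desk (3 mm above the lid's top) and 6 mm in front of the case's front face.
- hasp_tip (a point): Middle of the free end of the hasp leaf, 104 mm from the pin. The leaf's slot, for the staple, is 16 mm wide and runs from 50 to 88 mm from the pin; a fingertip dragged along the leaf can catch in it, the 45 mm next to the pin are plain. With the lid not fully down the leaf jams on the staple.
- staple (a point): Outer end of the staple loop (8 mm wide, 28 tall), middle of the case's front, 79 mm above the desk, 26 mm out. A sprung roller on its top, up to 101 mm above the desk, stops the leaf at 0.23 rad: about 7 N at 38 mm from the pin (less nearer the tip) snaps it to 0, where it stays. Pressing beside the pin, keep the fingertip above it and lean the tool outwards, clear of the lid's edge.
- radio: Bystander: black two-way radio standing upright, 36 x 58 x 118 mm plus an antenna to 203 mm; origin under its centre.
- sanitiser: Bystander: sanitiser bottle, 64 mm across, 150 mm tall; origin under its centre.
- mug: Bystander: white mug, 82 mm across, 92 mm tall; origin under its centre.

How it is judged:
By the outcome, as a careful person would: the job done as asked, in the order asked, and still so for the second after the job is handed in, with the robot touching nothing.
It also fails if it takes over 59 s, if anything falls off the work surface, if the arm or the gripper's body presses on something with over 40 N, if the wrist force passes 120 N, or if a joint passes its speed limit or range.

## Working session

There is one attempt and no reset: what is moved stays moved. The work goes in short steps, Python scripts to look and compute and a shell command to move; the robot and the scene stay as the last step left them, time stands still between calls to the robot, and variables do not carry over. Pictures are saved under pics/ and viewed, at most 10 in all, crops included, and the job is handed in when it is done.

```bash
ls && mkdir -p pics && python3 - <<'E'
from plant import bot
import cv2,numpy as np
np.set_printoptions(precision=4,suppress=True)
ims=[]
for n in("scene","side","wrist"):
    d=bot.get_image(n);cv2.imwrite(f"pics/{n}0.png",d["img"]);print(n,d["mtx"].tolist(),d["extrinsics"].round(4).tolist())
s=bot.get_state();print(s, bot.tcp_to_grasp)
E
```

```text
pics
scene [[489.6303959672845, 0.0, 328.0341875879874], [0.0, 489.6303959672845, 239.21530517026358], [0.0, 0.0, 1.0]] [[-0.3166, 0.5468, -0.7751, 1.5565], [0.9483, 0.1625, -0.2727, 0.38], [-0.0232, -0.8214, -0.5699, 0.8558], [0.0, 0.0, 0.0, 1.0]]
side [[623.9790124755164, 0.0, 318.26615137164254], [0.0, 623.9790124755164, 238.92771069673904], [0.0, 0.0, 1.0]] [[0.9059, -0.2668, 0.329, 0.0611], [-0.4232, -0.604, 0.6754, -0.9869], [0.0185, -0.751, -0.66, 1.1029], [0.0, 0.0, 0.0, 1.0]]
wrist [[425.1093328532427, 0.0, 319.96983287715517], [0.0, 425.1093328532427, 243.41107234464485], [0.0, 0.0, 1.0]] [[0.2993, 0.9226, 0.2434, 0.1207], [0.9542, -0.2891, -0.0772, 0.6175], [-0.0009, 0.2554, -0.9668, 0.3837], [0.0, 0.0, 0.0, 1.0]]
{'t': 0.15, 'q': array([-1.2886,  0.3327, -0.0647,  1.4607,  0.0216,  1.3499, -0.0885]), 'qvel': array([-0.0002, -0.0016, -0.0019, -0.0015,  0.0005,  0.0001,  0.0004]), 'joint_efforts': array([  0.0005, -62.3635,   0.0248, -39.0145,  -0.0611,   0.0371,
         0.0001]), 'tool_pos': array([0.1875, 0.5959, 0.222 ]), 'tcp_rot': array([-0.4768, -3.1051,  0.0016]), 'ft_force': array([ 0.6068,  0.0385, -0.4061]), 'wrist_torque': array([-0.0496,  0.0023,  0.0133]), 'grip_force': 0.0, 'width': 0.08708409974979146} -0.0187
```

View pics/scene0.png

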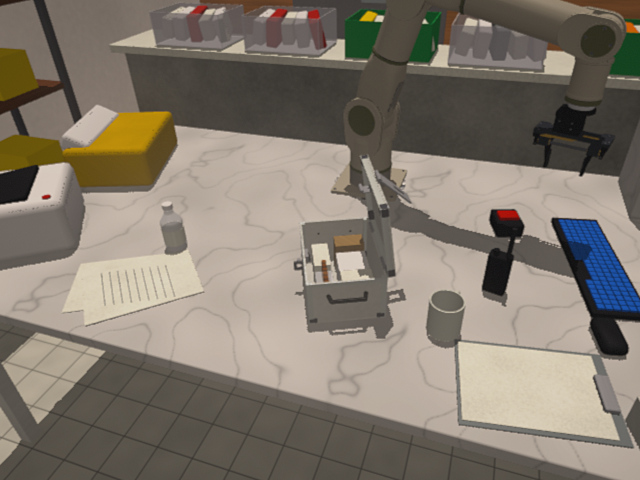

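View pics/side0.png

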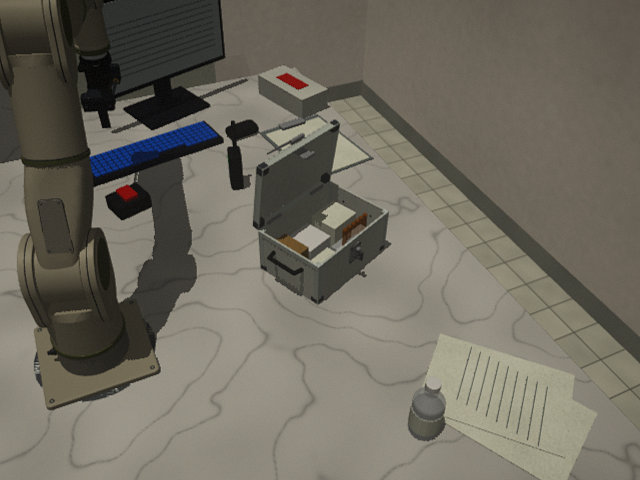

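```bash
python3 - <<'E'
import cv2,numpy as np
a=cv2.imread("pics/scene0.png")[140:345,270:470];b=cv2.imread("pics/side0.png")[95:310,230:430]
cv2.imwrite("pics/c1.png",cv2.resize(a,(780,800*205//205),interpolation=cv2.INTER_CUBIC)[:600*800//600][:, :])
cv2.imwrite("pics/c1.png",cv2.resize(a,None,fx=2.9,fy=2.9,interpolation=cv2.INTER_CUBIC))
cv2.imwrite("pics/c2.png",cv2.resize(b,None,fx=2.75,fy=2.75,interpolation=cv2.INTER_CUBIC))
E
```

```text
(no output)
```

View pics/c1.png

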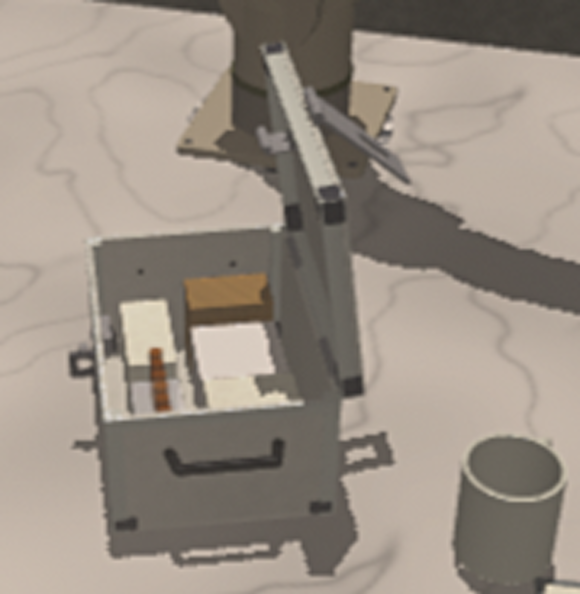

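View pics/c2.png

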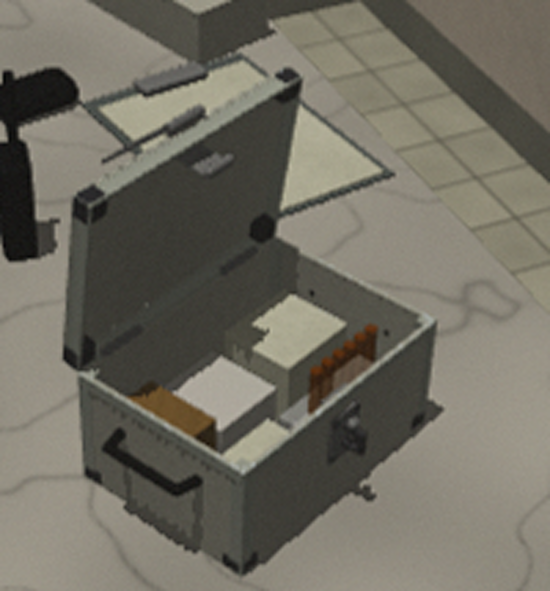

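```bash
cat > fit.py <<'E'
import numpy as np
from scipy.optimize import least_squares
W2=lambda ps,s,o:[(p[0]/s+o[0],p[1]/s+o[1]) for p in ps]
K={}
K['scene']=(np.array([[489.63,0,328.034],[0,489.63,239.215],[0,0,1]]),np.array([[-0.3166,0.5468,-0.7751,1.5565],[0.9483,0.1625,-0.2727,0.38],[-0.0232,-0.8214,-0.5699,0.8558],[0,0,0,1]]))
K['side']=(np.array([[623.979,0,318.266],[0,623.979,238.928],[0,0,1]]),np.array([[0.9059,-0.2668,0.329,0.0611],[-0.4232,-0.604,0.6754,-0.9869],[0.0185,-0.751,-0.66,1.1029],[0,0,0,1]]))
def proj(c,P):
    M,E=K[c];q=M@(E[:3,:3].T@(P-E[:3,3]));return q[:2]/q[2]
def L(d,y,h,th): return np.array([.095-d*np.cos(th)+h*np.sin(th),y,.125+d*np.sin(th)+h*np.cos(th)])
def leaf(r,y,a,th): return L(.196+r*np.sin(a),y,.023-r*np.cos(a),th)
def world(p,P):
    c,s=np.cos(p[2]),np.sin(p[2]);return np.array([p[0]+c*P[0]-s*P[1],p[1]+s*P[0]+c*P[1],P[2]])
C=lambda x,y,z:(lambda p:np.array([x,y,z]))
E
cat > f1.py <<'E'
from fit import *
S=lambda x,y:(x/2.9+270,y/2.9+140); D=lambda x,y:(x/2.75+230,y/2.75+95)
ob=[('scene',S(93,240),C(-.095,.135,.125)),('scene',S(103,418),C(-.095,-.135,.125)),('scene',S(110,552),C(-.095,-.135,0)),
('scene',S(72,362),C(-.121,0,.079)),
('scene',S(320,198),lambda p:L(.19,-.135,0,p[3])),('scene',S(345,188),lambda p:L(.19,-.135,.02,p[3])),('scene',S(264,46),lambda p:L(.19,.135,0,p[3])),
('scene',S(362,390),lambda p:L(0,-.135,.02,p[3])),
('scene',S(408,180),lambda p:leaf(.104,-.022,p[4],p[3])),
('side',D(243,475),C(-.095,.135,.125)),('side',D(435,320),C(-.095,-.135,.125)),('side',D(80,372),C(.095,.135,.125)),('side',D(243,574),C(-.095,.135,0)),
('side',D(75,193),lambda p:L(.19,.135,.02,p[3])),('side',D(103,212),lambda p:L(.19,.135,0,p[3])),('side',D(299,80),lambda p:L(.19,-.135,0,p[3])),
('side',D(104,161),lambda p:leaf(.104,.022,p[4],p[3]))]
# world yaw ~ +90deg: case +y -> world -x
f=lambda p:np.concatenate([proj(c,world(p,g(p)))-np.array(u) for c,u,g in ob])
r=least_squares(f,[.65,-.0,1.57,1.6,4.0],loss='soft_l1')
np.set_printoptions(precision=4,suppress=True)
print(r.x);print(f(r.x).reshape(-1,2).round(1).tolist())
p=r.x
for n,P in [('hinge',L(0,0,0,p[3])),('lidfront',L(.19,0,.02,p[3])),('pin',leaf(0,0,p[4],p[3])),('tip',leaf(.104,0,p[4],p[3])),('staple',np.array([-.121,0,.079]))]: print(n,world(p,P))
# bystanders: antenna etc. from base pixels on desk
def ground(c,u,z=0):
    M,E=K[c];d=E[:3,:3]@np.linalg.solve(M,[u[0],u[1],1]);t=(z-E[2,3])/d[2];return E[:3,3]+t*d
print('mug',ground('scene',(446,296),.092),'radio',ground('scene',(495,288)),ground('side',(237,187)),'san',ground('scene',(174,247)),ground('side',(426,432)))
E
python3 f1.py
```

```text
[0.5915 0.0696 2.0053 1.439  3.9721]
[[-3.5, -0.2], [0.4, 1.1], [0.5, -6.0], [-2.0, 1.5], [-1.1, 1.6], [-0.4, 3.3], [-2.6, -0.2], [0.4, 1.8], [0.2, 0.9], [0.4, -0.9], [-0.3, -0.7], [-0.8, 0.5], [-0.6, 0.8], [-1.3, 0.6], [-4.9, -1.9], [0.9, -1.8], [-2.2, 0.2]]
hinge [0.5515 0.1558 0.125 ]
lidfront [0.5537 0.1511 0.316 ]
pin [0.5528 0.1531 0.3223]
tip [0.5193 0.2253 0.2554]
staple [ 0.6425 -0.0401  0.079 ]
mug [0.6592 0.3511 0.092 ] radio [0.4815 0.4667 0.    ] [0.4899 0.4485 0.    ] san [ 0.5652 -0.4651  0.    ] [ 0.5608 -0.4716  0.    ]
```

```bash
sed -i "/^('scene',S(103,418)/!s/S(110,552)/S(110,536)/; s/,('side',D(103,212),lambda p:L(.19,.135,0,p\[3\]))//" f1.py && sed -i "s/S(110,552)/S(110,536)/" f1.py && cat >> f1.py <<'E'
import cv2
def ov(c,o,s,wh):
    im=cv2.imread(f"pics/{c}0.png")[o[1]:o[1]+wh[1],o[0]:o[0]+wh[0]];im=cv2.resize(im,None,fx=s,fy=s,interpolation=cv2.INTER_CUBIC)
    def ln(A,B,col):
        a,b=[tuple(int(v) for v in (proj(c,world(p,X))-o+.5)*s) for X in(A,B)];cv2.line(im,a,b,col,1,cv2.LINE_AA)
    th,a=p[3],p[4]
    for z in(0,.125):
        q=[np.array([x,y,z]) for x,y in((-.095,-.135),(-.095,.135),(.095,.135),(.095,-.135))]
        for i in range(4): ln(q[i],q[i-1],(0,255,0))
    for h in(0,.02):
        q=[L(d,y,h,th) for d,y in((0,-.135),(.19,-.135),(.19,.135),(0,.135))]
        for i in range(4): ln(q[i],q[i-1],(0,0,255))
    q=[leaf(r_,y,a,th) for r_,y in((0,-.022),(.104,-.022),(.104,.022),(0,.022))]
    for i in range(4): ln(q[i],q[i-1],(255,0,255))
    ln(np.array([-.095,0,.079]),np.array([-.121,0,.079]),(255,255,0))
    return im
cv2.imwrite("pics/ov.png",np.hstack([ov('scene',(285,140),2.7,(145,200)),ov('side',(245,105),2.7,(150,200))]))
E
python3 f1.py
```

```text
[0.5912 0.0695 2.0013 1.4463 3.9759]
[[-3.3, -0.4], [0.2, 0.9], [0.3, -0.7], [-2.0, 1.3], [-0.7, 1.5], [-0.0, 3.2], [-1.8, -0.3], [0.2, 1.9], [0.5, 1.2], [-0.0, -0.8], [-0.3, -0.4], [-1.0, 0.4], [-1.0, 0.9], [-1.9, 0.2], [0.6, -1.9], [-2.3, 0.3]]
hinge [0.5515 0.1559 0.125 ]
lidfront [0.5531 0.1524 0.316 ]
pin [0.5521 0.1545 0.3223]
tip [0.5192 0.2262 0.2546]
staple [ 0.6417 -0.0404  0.079 ]
mug [0.6592 0.3511 0.092 ] radio [0.4815 0.4667 0.    ] [0.4899 0.4485 0.    ] san [ 0.5652 -0.4651  0.    ] [ 0.5608 -0.4716  0.    ]
```

View pics/ov.png

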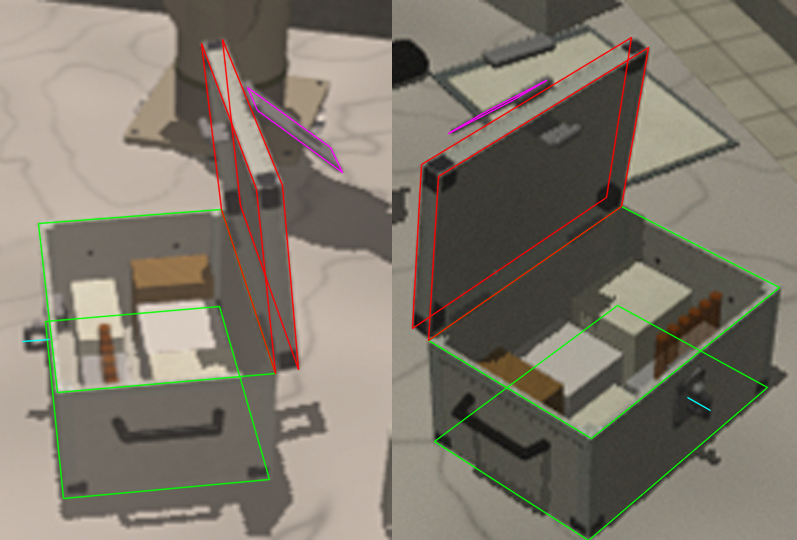

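```bash
cat > where.py <<'E'
import sys,numpy as np
from scipy.spatial.transform import Rotation as R
from plant import bot
p=np.array([0.5912,0.0695,2.0013]) if len(sys.argv)<2 else np.array(eval(sys.argv[1]))
s=bot.get_state();T=R.from_rotvec(s["tcp_rot"]);c,sn=np.cos(p[2]),np.sin(p[2])
Rc=np.array([[c,-sn,0],[sn,c,0],[0,0,1]])
G=R.from_matrix(Rc@np.diag([1,-1,-1]))
d=s["tool_pos"]-[p[0],p[1],0]
np.set_printoptions(precision=3,suppress=True)
print("t %.2f"%s["t"],"tcp case mm",(Rc.T@d*1000).round(1),"turn to aligned",(T.inv()*G).as_rotvec(),"F case",Rc.T@s["ft_force"],"w",s["width"])
E
python3 where.py; python3 -m inch '{"gripper":[-1,-1,-1,-1,-1],"slide":[[0,0,-25],[0,0,-25],[0,0,-25],[0,0,-25],[0,0,-20]],"turn":[[0,0,0.167],[0,0,0.167],[0,0,0.167],[0,0,0.167],[0,0,0.167]]}'; python3 where.py
```

```text
t 0.15 tcp case mm [646.9 147.2 222. ] turn to aligned [-0.001  0.     0.836] F case [-0.218 -0.567 -0.406] w 0.08708409974979146
t: 0.78
tool_pos: [0.1875, 0.5962, 0.3434]
tcp_rot: [-1.702, -2.64, -0.0]
ft_force: [-0.4, 0.9, -0.4]
width: 0.0448
grip_force: 0.0
t 0.78 tcp case mm [647.1 147.  343.4] turn to aligned [ 0.    -0.    -0.005] F case [ 0.958 -0.038 -0.378] w 0.0448253129778224
```

```bash
python3 -m inch '{"gripper":[-1,-1,-1,-1,-1,-1,-1,-1,-1],"slide":[[-50,30,0],[-50,30,0],[-50,30,0],[-50,30,0],[-50,30,0],[-50,30,0],[-50,30,0],[-50,31,0],[-50,31,0]],"turn":[[0,0,0],[0,0,0],[0,0,0],[0,0,0],[0,0,0],[0,0,0],[0,0,0],[0,0,0],[0,0,0]]}'; python3 where.py
python3 - <<'E'
from plant import bot
import cv2
d=bot.get_image("wrist");cv2.imwrite("pics/w1.png",d["img"]);print(d["extrinsics"].round(4).tolist())
E
```

```text
t: 1.9
tool_pos: [0.6239, 0.2999, 0.3424]
tcp_rot: [-1.694, -2.645, 0.0]
ft_force: [-0.1, 1.7, 0.9]
width: 0.0004
grip_force: 0.0
t 1.90 tcp case mm [ 195.7 -125.9  342.4] turn to aligned [-0.    -0.     0.001] F case [ 1.604 -0.622  0.862] w 0.00039636967578564195
[[0.908, 0.4054, 0.1062, 0.5946], [0.4191, -0.8778, -0.2321, 0.3639], [-0.0008, 0.2552, -0.9669, 0.5042], [0.0, 0.0, 0.0, 1.0]]
```

View pics/w1.png

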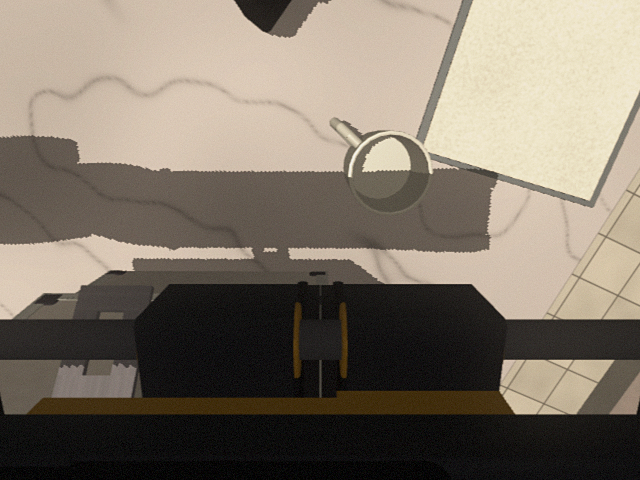

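```bash
python3 - <<'E'
from fit import *
K['w']=(np.array([[425.109,0,319.97],[0,425.109,243.411],[0,0,1]]),np.array([[0.908,0.4054,0.1062,0.5946],[0.4191,-0.8778,-0.2321,0.3639],[-0.0008,0.2552,-0.9669,0.5042],[0,0,0,1]]))
p=[0.5912,0.0695,2.0013,1.4463,3.9759]
for y in(-.022,.022): print(proj('w',world(p,leaf(.104,y,p[4],p[3]))))
for z,n in((.125,'hingecorner'),(0,'bottom')):print(n,proj('w',world(p,np.array([.115,-.135,z]))),proj('w',world(p,np.array([.095,-.135,z]))))
E
```

```text
[153.44863305 286.22816963]
[ 82.96508419 286.07915522]
hingecorner [329.47643432 295.19644171] [329.3182733  314.58687355]
bottom [327.37321597 257.52174277] [327.27125454 272.86225954]
```

```bash
python3 -m inch '{"gripper":[-1,-1,-1,-1,-1,-1,-1,-1,-1,-1],"slide":[[-40,0,24],[-40,0,24],[-10,0,0],[-15,0,0],[-15,0,0],[-16,0,4],[-16,0,4],[-15,0,7],[-15,0,8],[0,0,0]],"turn":[[0,0,0],[0,0,0],[0,0,0],[0,0,0],[0,0,0],[0,0,0],[0,0,0],[0,0,0],[0,0,0],[0,0,0]]}'; python3 where.py
```

```text
t: 3.2
tool_pos: [0.6992, 0.1331, 0.2706]
tcp_rot: [1.698, 2.642, -0.003]
ft_force: [0.5, 0.6, 0.5]
width: 0.0006
grip_force: 0.0
t 3.20 tcp case mm [  12.7 -124.7  270.6] turn to aligned [-0.001  0.002 -0.002] F case [ 0.309 -0.671  0.532] w 0.0005864489315711046
```

```bash
python3 -m inch '{"gripper":[-1,-1,-1,-1,-1,-1,-1,-1,-1],"slide":[[-13,0,10],[-13,0,11],[-11,0,12],[-11,0,13],[-7,0,11],[-7,0,11],[-6,0,12],[-6,0,12],[0,0,0]],"turn":[[0,0,0],[0,0,0],[0,0,0],[0,0,0],[0,0,0],[0,0,0],[0,0,0],[0,0,0],[0,0,0]]}'; python3 where.py
python3 - <<'E'
from plant import bot
import cv2,numpy as np
a=bot.get_image("scene")["img"][140:345,250:450];b=bot.get_image("side")["img"][95:300,230:430]
cv2.imwrite("pics/s2.png",cv2.resize(np.hstack([a,b]),None,fx=2,fy=2,interpolation=cv2.INTER_CUBIC))
E
```

```text
t: 4.32
tool_pos: [0.7292, 0.0678, 0.1779]
tcp_rot: [-1.695, -2.643, 0.003]
ft_force: [-0.3, -0.5, -0.6]
width: 0.0006
grip_force: 0.0
t 4.33 tcp case mm [ -59.2 -124.7  177.9] turn to aligned [-0.002 -0.    -0.   ] F case [-0.343  0.455 -0.643] w 0.0006263479232852523
```

View pics/s2.png

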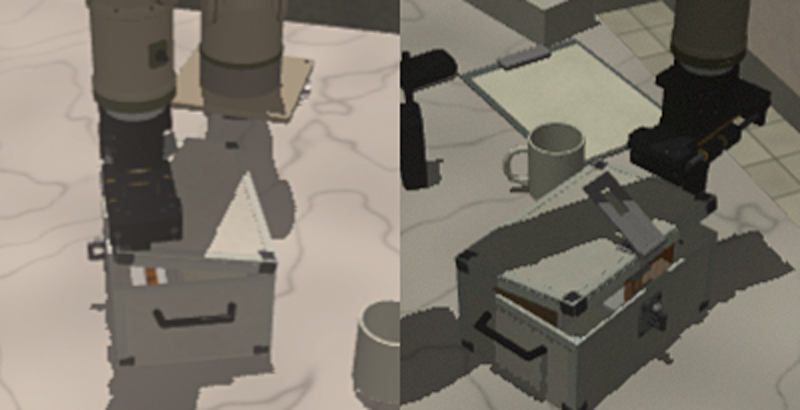

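```bash
python3 -m inch '{"gripper":[-1,-1,-1,-1,-1,-1],"slide":[[-8,0,5],[-8,0,6],[-5,0,5],[0,0,3],[0,0,3],[0,0,0]],"turn":[[0,0,0],[0,0,0],[0,0,0],[0,0,0],[0,0,0],[0,0,0]]}'; python3 where.py
```

```text
t: 5.18
tool_pos: [0.7385, 0.0489, 0.1577]
tcp_rot: [1.695, 2.644, -0.0]
ft_force: [0.1, -1.0, 2.0]
width: 0.0004
grip_force: 0.9
t 5.17 tcp case mm [ -80.2 -125.3  157.7] turn to aligned [0.    0.001 0.   ] F case [-0.908  0.348  2.024] w 0.00044100883253911426
```

```bash
python3 -m inch '{"gripper":[-1,-1,-1,-1,-1,-1],"slide":[[0,0,2],[0,0,2],[0,0,2],[0,0,2],[0,0,2],[0,0,0]],"turn":[[0,0,0],[0,0,0],[0,0,0],[0,0,0],[0,0,0],[0,0,0]]}'; python3 where.py
```

```text
t: 5.92
tool_pos: [0.7379, 0.0502, 0.1466]
tcp_rot: [-1.693, -2.644, 0.0]
ft_force: [0.1, 0.1, 0.2]
width: 0.0001
grip_force: 0.0
t 5.92 tcp case mm [ -78.8 -125.2  146.6] turn to aligned [-0.001 -0.001  0.001] F case [ 0.04  -0.165  0.244] w 0.0001249090280745102
```

```bash
python3 -m inch '{"gripper":[-1,-1,-1,-1],"slide":[[0,0,2],[0,0,2],[0,0,1],[0,0,0]],"turn":[[0,0,0],[0,0,0],[0,0,0],[0,0,0]]}'; python3 where.py
```

```text
t: 6.42
tool_pos: [0.7384, 0.0499, 0.1454]
tcp_rot: [1.694, 2.645, 0.003]
ft_force: [-9.7, 0.2, 18.0]
width: 0.0004
grip_force: 8.7
t 6.42 tcp case mm [ -79.2 -125.6  145.4] turn to aligned [ 0.002 -0.001  0.001] F case [ 4.222  8.69  18.012] w 0.0004372752380402535
```

```bash
python3 -m inch '{"gripper":[-1,-1,-1,-1,-1,-1],"slide":[[0,0,-50],[0,0,-50],[36,-42,0],[36,-42,0],[36,-42,0],[0,0,0]],"turn":[[0,0,0],[0,0,0],[0,0,0],[0,0,0],[0,0,0],[0,0,0]]}'; python3 where.py
python3 - <<'E'
from plant import bot
import cv2,numpy as np
a=bot.get_image("scene")["img"][140:345,250:450];b=bot.get_image("side")["img"][95:300,230:430]
cv2.imwrite("pics/s3.png",cv2.resize(np.hstack([a,b]),None,fx=2,fy=2,interpolation=cv2.INTER_CUBIC))
E
```

```text
t: 7.18
tool_pos: [0.5754, 0.0967, 0.2425]
tcp_rot: [-1.689, -2.646, -0.001]
ft_force: [1.0, -0.2, 1.1]
width: 0.0005
grip_force: 0.0
t 7.17 tcp case mm [ 31.3   3.  242.5] turn to aligned [-0.001 -0.003  0.004] F case [-0.636 -0.842  1.091] w 0.00046125254967774033
```

View pics/s3.png

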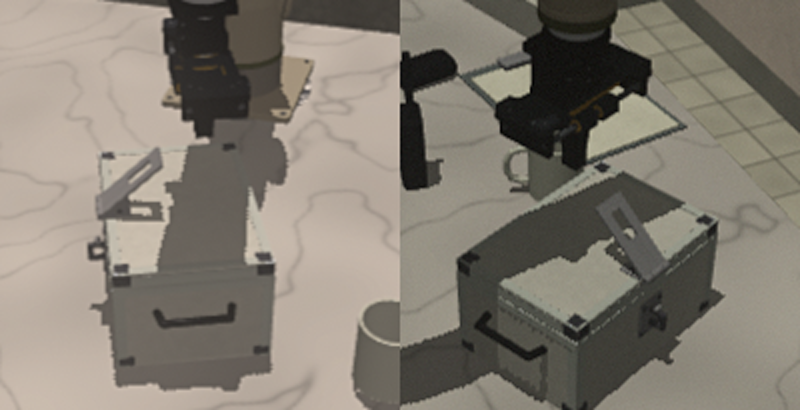

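```bash
python3 -m inch '{"gripper":[-1,-1,-1,-1,-1,-1,-1,-1,-1,-1],"slide":[[-5,1,26],[-10,2,26],[-15,0,0],[-15,0,0],[-15,0,0],[-15,0,0],[-15,0,0],[-15,0,0],[-10,0,0],[0,0,0]],"turn":[[0,0,0],[0,0,0],[0,0,0],[0,0,0],[0,0,0],[0,0,0],[0,0,0],[0,0,0],[0,0,0],[0,0,0]]}'; python3 where.py
```

```text
t: 8.52
tool_pos: [0.6297, -0.0096, 0.1903]
tcp_rot: [1.697, 2.644, -0.001]
ft_force: [0.2, -0.1, -1.0]
width: 0.0003
grip_force: 0.0
t 8.53 tcp case mm [-87.9  -2.  190.3] turn to aligned [-0.     0.    -0.001] F case [-0.157 -0.198 -1.028] w 0.000319176270548354
```

```bash
python3 -m inch '{"gripper":[-1,-1,-1,-1,-1,-1,-1,-1],"slide":[[-11,0,3],[-11,0,4],[-9,0,6],[-7,0,8],[-5,0,9],[-4,0,8],[-5,0,9],[0,0,0]],"turn":[[0,0,0],[0,0,0],[0,0,0],[0,0,0],[0,0,0],[0,0,0],[0,0,0],[0,0,0]]}'; python3 where.py
```

```text
t: 9.52
tool_pos: [0.6509, -0.0563, 0.1426]
tcp_rot: [-1.695, -2.644, 0.002]
ft_force: [-0.5, 0.7, 0.8]
width: 0.0006
grip_force: 0.0
t 9.53 tcp case mm [-139.2   -1.8  142.6] turn to aligned [-0.001 -0.    -0.   ] F case [0.828 0.195 0.836] w 0.0005692833454174118
```

```bash
python3 - <<'E'
from plant import bot
import cv2,numpy as np
a=bot.get_image("scene")["img"][140:345,250:450];b=bot.get_image("side")["img"][95:300,230:430]
cv2.imwrite("pics/s4.png",cv2.resize(np.hstack([a,b]),None,fx=2,fy=2,interpolation=cv2.INTER_CUBIC))
E
```

```text
(no output)
```

View pics/s4.png

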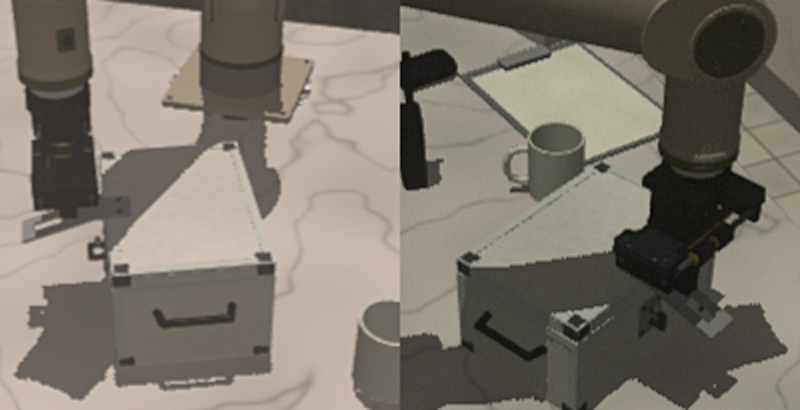

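```bash
python3 -m inch '{"gripper":[-1,-1,-1,-1,-1,-1,-1,-1,-1],"slide":[[0,0,0],[0,0,0],[-5,-1,5.5],[-5,-1,5.5],[1.3,0,5],[1.3,0,5],[2.8,0,4.3],[2.8,0,4.3],[0,0,0]],"turn":[[0,0.15,0],[0,0.15,0],[0,0,0],[0,0,0],[0,0,0],[0,0,0],[0,0,0],[0,0,0],[0,0,0]]}'; python3 where.py
```

```text
t: 10.75
tool_pos: [0.6463, -0.0493, 0.1146]
tcp_rot: [-1.552, -2.425, -0.235]
ft_force: [0.0, -0.3, -0.5]
width: 0.0004
grip_force: 0.0
t 10.75 tcp case mm [-131.    -0.5  114.6] turn to aligned [-0.    -0.301  0.001] F case [-0.299  0.088 -0.484] w 0.000444889118882215
```

```bash
python3 -m inch '{"gripper":[-1,-1,-1,-1,-1],"slide":[[4,0,3.9],[4,0,3.9],[1.9,0,0.6],[1.9,0,0.6],[0,0,0]],"turn":[[0,0,0],[0,0,0],[0,0,0],[0,0,0],[0,0,0]]}'; python3 where.py
```

```text
t: 11.38
tool_pos: [0.6411, -0.0385, 0.1095]
tcp_rot: [-1.556, -2.425, -0.234]
ft_force: [3.7, -3.7, -2.2]
width: 0.0005
grip_force: 2.2
t 11.38 tcp case mm [-119.    -0.3  109.5] turn to aligned [ 0.    -0.298 -0.001] F case [-4.951 -1.831 -2.245] w 0.0005016557038311726
```

Contact with the detent (~5 N at x = -119). Press on gently.

```bash
python3 -m inch '{"gripper":[-1,-1,-1,-1],"slide":[[1.9,0,0.6],[1.9,0,0.6],[1.9,0,0.6],[0,0,0]],"turn":[[0,0,0],[0,0,0],[0,0,0],[0,0,0]]}'; python3 where.py
```

```text
t: 11.88
tool_pos: [0.638, -0.032, 0.1095]
tcp_rot: [-1.553, -2.424, -0.234]
ft_force: [0.7, -2.2, -0.6]
width: 0.0007
grip_force: 1.0
t 11.88 tcp case mm [-111.7   -0.2  109.5] turn to aligned [-0.001 -0.3    0.001] F case [-2.27   0.276 -0.614] w 0.0007171676683298394
```

```bash
python3 -m inch '{"gripper":[-1,-1,-1,-1],"slide":[[1.9,0,0.6],[1.9,0,0.6],[1,0,0.3],[0,0,0]],"turn":[[0,0,0],[0,0,0],[0,0,0],[0,0,0]]}'; python3 where.py
```

```text
t: 12.38
tool_pos: [0.6374, -0.0313, 0.1096]
tcp_rot: [-1.561, -2.427, -0.232]
ft_force: [7.1, -11.8, -2.9]
width: 0.0004
grip_force: 6.9
t 12.38 tcp case mm [-110.9    0.1  109.6] turn to aligned [ 0.002 -0.294 -0.003] F case [-13.654  -1.567  -2.924] w 0.00044196418547510043
```

```bash
python3 -m inch '{"gripper":[-1,-1,-1,-1,-1,-1,-1],"slide":[[-19,0,-6],[-38,0,-12],[-38,0,-12],[0,0,-50],[0,0,-50],[0,0,-50],[0,0,0]],"turn":[[0,0,0],[0,0,0],[0,0,0],[0,0,0],[0,0,0],[0,0,0],[0,0,0]]}'; python3 where.py
python3 - <<'E'
from plant import bot
import cv2,numpy as np
a=bot.get_image("scene")["img"][150:350,200:460];b=bot.get_image("side")["img"][170:320,250:420]
cv2.imwrite("pics/s5.png",np.hstack([cv2.resize(a,(390,300)),cv2.resize(b,(408,360))[:300]]))
E
```

```text
t: 13.25
tool_pos: [0.6974, -0.16, 0.2577]
tcp_rot: [-1.556, -2.429, -0.238]
ft_force: [0.3, 1.1, 0.0]
width: 0.0003
grip_force: 0.0
t 13.25 tcp case mm [-252.9   -0.7  257.7] turn to aligned [ 0.004 -0.296  0.001] F case [ 0.915 -0.724  0.022] w 0.00033490834622134085
```

View pics/s5.png

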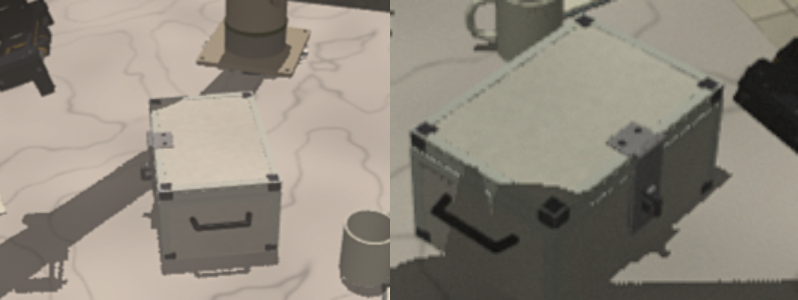

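The picture shows the lid fully shut. The leaf hangs flat on the front with the staple through its slot (right half, about 650,190), and the gripper is clear of the case.

```bash
python3 -c "
from plant import bot
print(bot.sign_off())"
```

```text
the job is handed in; nothing more can be done
None
```

The case is closed and the job handed in at about 13 s of the 59 s allowed: the lid is pressed fully home, the hasp leaf is snapped flat over the staple, and the robot touched neither the radio, the sanitiser nor the mug.

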